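Put the rinsed dosing caps back on their bottles

TASK

The four dosing caps of the laundry bottles have been rinsed and left to dry in two stacks, mouth down, on the black draining mat. Take the stacks apart and put each cap, mouth down, back on its own bottle, fully down on the collar: the largest cap on the jug (the widest neck), the next on the round bottle, the next on the flat bottle and the smallest on the square bottle. Leave the bottles standing where they are and do not disturb the carton and the tub at the sides.

Things in the scene. Friction and masses are not known exactly. Their poses are not given: they have to be found in the camera images.
- cap_A: The largest of four grey ribbed dosing caps, a round cup standing mouth down at the foot of a stack, on the 4 mm thick black mat. 66 mm outside diameter, 42 mm high, 60 mm inside, wall and flat closed top 3 mm; about 35 g. It belongs on the jug. Origin: centre of its open rim (underside), z up through the closed top.
- cap_B: The second largest of four grey ribbed dosing caps, a round cup standing mouth down at the foot of a stack, on the 4 mm thick black mat. 55 mm outside diameter, 42 mm high, 49 mm inside, wall and flat closed top 3 mm; about 28 g. It belongs on the round bottle. Origin: centre of its open rim (underside), z up through the closed top.
- cap_C: The second smallest of four grey ribbed dosing caps, a round cup standing mouth down on top of a stack, on the flat top of a bigger cap (42 mm high). 45 mm outside diameter, 34 mm high, 39 mm inside, wall and flat closed top 3 mm; about 20 g. It belongs on the flat bottle. Origin: centre of its open rim (underside), z up through the closed top.
- cap_D: The smallest of four grey ribbed dosing caps, a round cup standing mouth down on top of a stack, on the flat top of a bigger cap (42 mm high). 35 mm outside diameter, 34 mm high, 29 mm inside, wall and flat closed top 3 mm; about 15 g. It belongs on the square bottle. Origin: centre of its open rim (underside), z up through the closed top.
- jug: White jug, 86 mm wide (y), 45 mm behind the neck (-x) to 85 mm ahead (+x); hand loop there, 133 mm high; loose, about 0.95 kg. Collar 74 mm across, its top 150 mm above the origin; on it a neck 52 mm across, 10 mm high, then a cone up to a 22 mm tip 32 mm above the collar (widest neck). Its cap fits over with 4 mm play, rim on the collar. Origin: on the neck axis, underside, z up.
- round_bottle: White round bottle, 90 mm diameter, with a sloping shoulder; loose, about 0.8 kg. Collar 63 mm across, its top 165 mm above the origin; on it a neck 41 mm across, 10 mm high, then a cone up to a 17 mm tip 32 mm above the collar (second widest neck). Its cap fits over with 4 mm play, rim on the collar. Origin: on the neck axis, underside, z up.
- flat_bottle: White flat bottle, oval in plan, 56 mm (x) by 102 mm (y); loose, about 0.6 kg. Collar 53 mm across, its top 145 mm above the origin; on it a neck 31 mm across, 10 mm high, then a cone up to a 13 mm tip 24 mm above the collar (second narrowest neck). Its cap fits over with 4 mm play, rim on the collar. Origin: on the neck axis, underside, z up.
- square_bottle: White square bottle, 64 x 64 mm; loose, about 0.5 kg. Collar 43 mm across, its top 125 mm above the origin; on it a neck 21 mm across, 10 mm high, then a cone up to a 10 mm tip 24 mm above the collar (narrowest neck). Its cap fits over with 4 mm play, rim on the collar. Origin: on the neck axis, underside, z up.
- carton: Bystander: white carton of washing-machine cleaner tablets with a green band, lying flat to the robot's left, 75 mm (x) by 150 mm (y) by 60 mm high. Origin: centre of its underside. Leave alone.
- tub: Bystander: white tub with a blue lid, 116 mm across, 97 mm high, standing to the robot's right. Origin: centre of its underside. Leave alone.
There are look-alikes about, which are no part of the job. What is shaped like the cap_C but purple is not meant.

How it is judged:
By the outcome, as a careful person would: the job done as asked, in the order asked, and still so for the second after the job is handed in, with the robot touching nothing.
It also fails if it takes over 109 s, if anything falls off the work surface, if the arm or the gripper's body presses on something with over 40 N, if the wrist force passes 120 N, or if a joint passes its speed limit or range.

ROBOT

A 6-joint arm with a two-finger parallel gripper is mounted at the origin on the work surface. World frame = base frame: x ahead of the robot, y to its left, z up, the work surface at z = 0. Lengths are in m, angles in degrees, forces in N, time in s.
With the tool pointing down it reaches from about 0.3 to 0.775 m from the base axis. Payload 14.6 kg.
Tool frame: the origin (TCP) lies at the very end of the fingers, on their centre line; the grasp point (between the pads) lies 19 mm behind it; z points along the fingers, y is the line along which they close (so a half turn about z gives the same grasp; the last joint's range is limited). The gripper opens to 94 mm and grips with 3 to 60 N. Pads are 16 mm wide; open, the fingers measure 119 mm over their backs; the gripper's body (75 mm by 177 mm) begins 78 mm behind the grasp point.
Start: joints at [-75.665, 17.183, 87.147, -0, 75.671, -3.816], TCP at [0.171, -0.523, 0.205] pointing down, gripper open.
Joint ranges: [-173.82, 173.82], [-45.26, 126.66], [13.44, 144.39], [-59.66, 239.66], [0, 175.72], [-146.38, 146.38]. Speed limits (degrees/s): [127.2, 127.2, 147.25, 180, 180, 180].

INTERFACE

Orientations are given as [roll, pitch, yaw] about the fixed x, y, z axes, in that order (R = Rz(yaw) Ry(pitch) Rx(roll)).
In Python, from cell import * gives the robot as it stands.
- The arm moves only by the tool carry_out, never from a script. Its argument "series" is text: rows parted by semicolons, each of 4 numbers parted by spaces: the shift along the tool's x, y, z in m, then the turn about the tool's z in degrees. A call has 1 to 10 rows; each row is the pose to reach, as a shift and turn from the pose commanded when the call began, along the tool's axes at that moment; what a row does not reach only later rows make up. A row lasts 1/10 s, in which the tool goes at most 50 mm and 8.59 degrees, less where a joint would pass 70% of its speed; a pose out of reach is approached as far as the arm can. A call with a gripper value outside its range is refused whole. "gripper" is the opening, from -1 (shut) to 1 (fully open), so that 0 is half open, set as the call begins (left out, the last holds). The fingers move at their own pace and stop on an object; "grip_force" is the grip in N (left out, the last holds). Time passes only in rows, so rows that repeat a pose let the fingers close. It gives the time, the measured TCP pose, the force, the opening and the grip force at its end, in the units of the state.
- observe(): the state, without advancing time (a new reading comes with each control period).
- snapshot(name): name is "scene" or "top"; returns a dict with "image" (480x640x3 uint8, red, green, blue), "fov_y" (degrees; the focal length in pixels is half the picture's height over the tangent of half this angle, whatever the lens; pixels are square), "cx", "cy" (the principal point, pixels), "dist" ([k1, k2, p1, p2, k3] as OpenCV has them; the pictures are not rectified), "R" (3x3) and "t" (3): a world point X has camera coordinates R X + t. Camera axes: x right, y down, z forward; pixel columns grow to the right and rows downward; lengths in m; the calibration is good to about 2 mm. A picture is of the moment at which its call begins. There is no depth.
- close_job(): hands the job in; it is judged then, once.
The state is a dict: "time_s": time; "joint_pos": joint angles; "dq": joint speeds; "joint_torque": joint torques, N m; "tool_pos": TCP position; "tool_rot": TCP orientation; "wrist_force": force on the tool from outside, world axes, zero at the start; "ft_torque": the same for the moment, N m; "grip_width": opening from 0.0 (shut) to 1.0 (fully open); "grip_force": force on a finger pad.
Only numpy, scipy, OpenCV 4.12 (cv2) and the standard library are available. Lean on these libraries where they do the work, as an engineer would, in place of code of your own. Each camera call takes 0.05 s, during which the arm holds its last target. There are 200 camera calls.

## Working session

There is one attempt and no reset: what is moved stays moved. The work goes in short steps, Python scripts to look and compute and a tool call to move; the robot and the scene stay as the last step left them, time stands still between calls to the robot, and variables do not carry over. Pictures are saved under pics/ and viewed, at most 14 in all, crops included, and the job is handed in when it is done.

Besides the shell and the picture viewer there is one more tool, called as a command line: name --argument value ..., lists and objects as JSON in quotes. carry_out: Moves the arm, as the interface text tells. Its arguments: {"type":"object","properties":{"series":{"type":"string"},"gripper":{"type":"number"},"grip_force":{"type":"number"}},"required":["series"]}

```bash
mkdir -p pics; cat > h.py <<'E'
from cell import *
import numpy as np, cv2
def K(s):
    f=240/np.tan(np.radians(s["fov_y"])/2)
    return np.array([[f,0,s["cx"]],[0,f,s["cy"]],[0,0,1.]]),np.array(s["dist"],float)
def onplane(s,uv,z):
    k,d=K(s);R=np.array(s["R"]);t=np.array(s["t"])
    n=cv2.undistortPoints(np.array(uv,float).reshape(-1,1,2),k,d).reshape(-1,2)
    c=-R.T@t; r=np.c_[n,np.ones(len(n))]@R
    return c+r*((z-c[2])/r[:,2])[:,None]
def proj(s,X):
    k,d=K(s)
    return cv2.projectPoints(np.array(X,float).reshape(-1,1,3),cv2.Rodrigues(np.array(s["R"]))[0],np.array(s["t"],float),k,d)[0].reshape(-1,2)
E
python3 - <<'E'
from h import *
for n in("scene","top"):
    s=snapshot(n); cv2.imwrite(f"pics/{n}0.png",s["image"][:,:,::-1]); R=np.array(s["R"]);print(n,-R.T@np.array(s["t"]),R[2],s["fov_y"],s["dist"])
    import pickle;pickle.dump(s,open(n+"0.pkl","wb"))
print(observe())
E
```

```text
scene [1.27947855 0.27662487 0.98095684] [-0.64091238 -0.23345862 -0.73125125] 49.73162934305466 [-0.02383505  0.          0.          0.          0.        ]
top [ 0.21628744 -0.00914137  1.54343086] [ 0.2032645  -0.0044344  -0.97911382] 48.15852027821852 [-0.08067825  0.          0.          0.          0.        ]
{'time_s': 0.1, 'joint_pos': array([-7.56659822e+01,  1.72127965e+01,  8.71759502e+01, -4.77154220e-04,
        7.56710187e+01, -3.81522214e+00]), 'dq': array([ 0.08528357, -0.04722615, -0.00252516, -0.08716389,  0.03428951,
       -0.00309082]), 'joint_torque': array([ 1.48044295e-03, -5.32641792e+01, -3.53283906e+01,  7.08934455e-02,
        2.34650873e-02, -7.83765245e-05]), 'tool_pos': array([ 0.17126456, -0.5224092 ,  0.20494556]), 'tool_rot': array([-1.79940336e+02, -3.51556636e-03,  1.81493565e+01]), 'wrist_force': array([-0.27794477, -0.49402065, -0.50955109]), 'ft_torque': array([-0.02977501, -0.0200231 , -0.03360016]), 'grip_force': 0.0, 'grip_width': 1.000903112965518}
```

View pics/scene0.png

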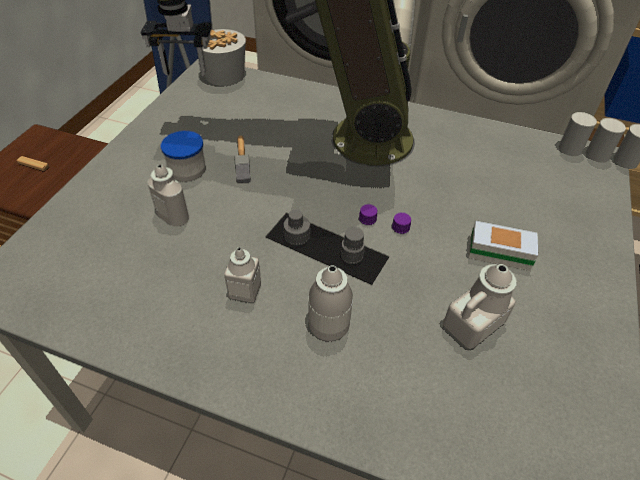

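View pics/top0.png

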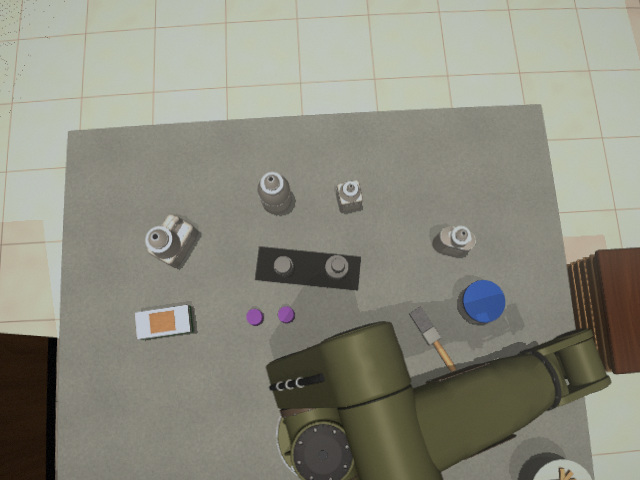

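The top view shows the stacks at about (283,265) and (337,266). The necks are the jug (158,238), round (271,183), square (349,187) and flat (460,236). In the scene view the stacks are at (353,244) and (296,228). I'll enlarge these spots.

```bash
python3 - <<'E'
from h import *
import pickle
P={"top":[(283,265),(337,266),(158,240),(271,185),(349,188),(460,237)],"scene":[(353,244),(296,228),(500,270),(332,272),(239,253),(160,170)]}
for n in P:
    im=pickle.load(open(n+"0.pkl","rb"))["image"][:,:,::-1]
    t=[]
    for u,v in P[n]:
        c=cv2.resize(im[v-25:v+25,u-25:u+25],(250,250),interpolation=cv2.INTER_NEAREST)
        c=np.clip(c.astype(float)*1.4,0,255).astype(np.uint8)
        for k in range(0,250,50): cv2.line(c,(k,0),(k,5),(0,0,255));cv2.line(c,(0,k),(5,k),(0,0,255))
        t.append(c)
    cv2.imwrite(f"pics/m{n}.png",np.vstack([np.hstack(t[:3]),np.hstack(t[3:])]))
E
```

```text
(no output)
```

View pics/mtop.png

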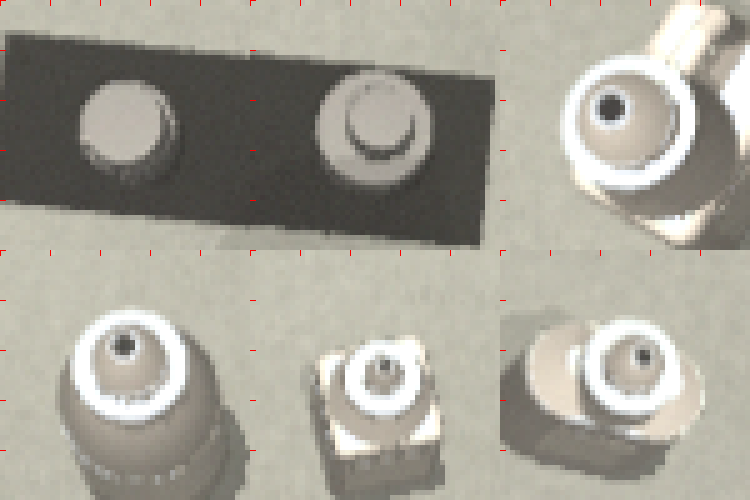

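View pics/mscene.png

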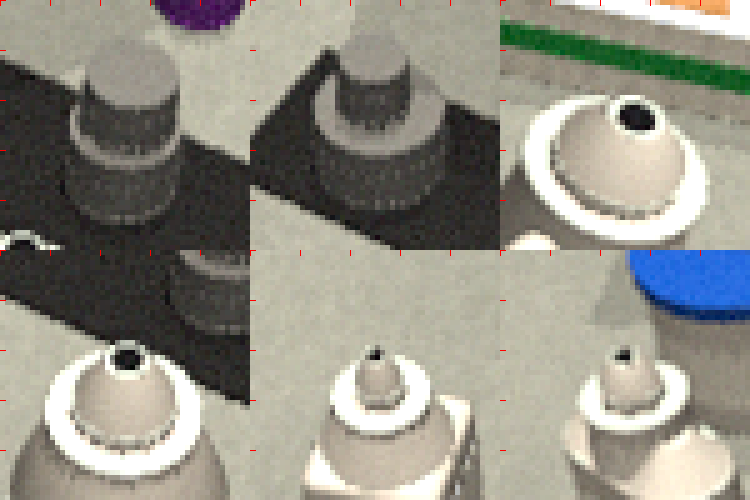

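The crops agree: C sits on B in the left stack (top view) and D on A in the right one. All four collars and tip holes are clear. Next I'll triangulate the tip holes and cap tops.

```bash
cat >> h.py <<'E'
def tri(a,ua,b,ub):
    r=[]
    for s,u in((a,ua),(b,ub)):
        k,d=K(s);R=np.array(s["R"]);t=np.array(s["t"])
        r.append((np.c_[R,t],cv2.undistortPoints(np.array(u,float).reshape(1,1,2),k,d).reshape(2,1)))
    X=cv2.triangulatePoints(r[0][0],r[1][0],r[0][1],r[1][1]);return (X[:3]/X[3]).ravel()
def go(target,yaw=None):
    o=observe();p=np.array(o["tool_pos"]);y=np.radians(o["tool_rot"][2]);c,s=np.cos(y),np.sin(y)
    d=np.array(target)-p;return np.round([c*d[0]+s*d[1],s*d[0]-c*d[1],-d[2]],4)
E
python3 - <<'E'
from h import *
import pickle
T=pickle.load(open("top0.pkl","rb"));S=pickle.load(open("scene0.pkl","rb"))
def hole(s,u,v,r=5):
    g=cv2.cvtColor(s["image"],cv2.COLOR_RGB2GRAY)[v-r:v+r+1,u-r:u+r+1].astype(float)
    w=np.clip(np.median(g)*.6-g,0,None);yy,xx=np.mgrid[-r:r+1,-r:r+1]
    return u+(w*xx).sum()/w.sum(),v+(w*yy).sum()/w.sum()
# name: hole top, hole scene, ring top, ring scene, zcollar, ztip
B={"jug":((155,236),(502,268),(158.3,238.9),.150,.182),"round":((271,183),(332,269),(271.5,182.6),.165,.197),
"square":((350,186),(239,249),(350,188),.125,.149),"flat":((463,233),(159,166),(460.9,235.2),.145,.169)}
for n,(a,b,r,zc,zt) in B.items():
    ht,hs=hole(T,*a),hole(S,*b)
    print(n,np.round(ht,1),np.round(hs,1),"tri",tri(T,ht,S,hs).round(4),"tipT",onplane(T,[ht],zt)[0,:2].round(4),"tipS",onplane(S,[hs],zt)[0,:2].round(4),"ringT",onplane(T,[r],zc)[0,:2].round(4))
for n,a,b,z in(("C",(282,263.8),(354,233.3),.080),("D",(337.7,263.2),(295.3,214.2),.080)):
    print(n,"tri",tri(T,a,S,b).round(4),onplane(T,[a],z)[0,:2].round(4),onplane(S,[b],z)[0,:2].round(4))
print("A",onplane(T,[(336.3,266.1)],.046)[0].round(4))
print("purple",onplane(T,[(255,316),(286,314)],.034).round(3))
E
```

```text
jug [154.7 236.2] [501.9 268.2] tri [0.5465 0.4081 0.1856] tipT [0.5474 0.4102] tipS [0.5436 0.4079] ringT [0.5472 0.4101]
round [270.5 178.7] [332.4 266.6] tri [0.6784 0.0975 0.2044] tipT [0.6809 0.0983] tipS [0.6726 0.0956] ringT [0.6808 0.0987]
square [350.6 185.6] [238.7 248.7] tri [ 0.6637 -0.1147  0.1522] tipT [ 0.6645 -0.1145] tipS [ 0.6614 -0.1167] ringT [ 0.6655 -0.114 ]
flat [463.4 232.7] [159.4 165.7] tri [ 0.5109 -0.4001  0.1727] tipT [ 0.5115 -0.4009] tipS [ 0.5074 -0.4035] ringT [ 0.5103 -0.4003]
C tri [0.472  0.0846 0.0842] [0.4726 0.0857] [0.4685 0.083 ]
D tri [ 0.4644 -0.0681  0.0849] [ 0.4652 -0.0681] [ 0.46   -0.0701]
A [ 0.4629 -0.065   0.046 ]
purple [[0.337 0.171 0.034]
 [0.337 0.084 0.034]]
```

The heights agree within about 4–7 mm, which fits the calibration error, and the positions agree too. I'll use averages of the two views and keep yaw at 18°, picking C first.

```bash
python3 - <<'E'
from h import *
print(go((.171,-.522,.30)),go((.4705,.0845,.30)))
E
```

```text
[-0.0001 -0.0005 -0.0951] [ 0.4734 -0.4835 -0.0951]
```

carry_out --series "0 0 -0.05; 0 0 -0.095"

```text
schema error: expected 4 numbers
```

carry_out --series "0.032 -0.032 -0.095 0; 0.064 -0.065 -0.095 0"

```text
time_s: 0.3
tool_pos: [0.1986, -0.4672, 0.2808]
tool_rot: [-180.0, 0.0, 18.0]
wrist_force: [1.2, -0.3, 1.0]
grip_width: 1.0
grip_force: 0.0
```

carry_out --series "0.03 -0.03 0 0; 0.06 -0.06 0 0; 0.095 -0.095 0 0; 0.13 -0.13 0 0; 0.165 -0.165 0 0; 0.2 -0.2 0 0; 0.235 -0.235 0 0; 0.27 -0.27 0 0; 0.305 -0.305 0 0; 0.34 -0.34 0 0"

```text
time_s: 1.3
tool_pos: [0.4166, -0.0359, 0.2797]
tool_rot: [180.0, -0.0, 18.2]
wrist_force: [0.7, -0.8, 1.0]
grip_width: 1.0
grip_force: 0.0
```

```bash
python3 - <<'E'
from h import *
o=observe();print(o["tool_pos"],o["tool_rot"],go((.4705,.0845,.15)))
E
```

```text
[ 0.41658416 -0.03586748  0.27971151] [ 1.79991989e+02 -1.40553878e-02  1.81515954e+01] [ 0.0887 -0.0976  0.1297]
```

carry_out --series "0.03 -0.033 0 0; 0.06 -0.065 0.02 0; 0.085 -0.094 0.06 0; 0.089 -0.098 0.1 0; 0.089 -0.098 0.13 0; 0.089 -0.098 0.13 0; 0.089 -0.098 0.13 0" --gripper 0.5

```text
time_s: 2.0
tool_pos: [0.4705, 0.0828, 0.1506]
tool_rot: [-180.0, -0.0, 18.1]
wrist_force: [-0.2, 0.1, -0.1]
grip_width: 0.75
grip_force: 0.0
```

```bash
python3 - <<'E'
from h import *
o=observe();print(o["tool_pos"],o["tool_rot"],go((.4705,.0845,.055)),go((.4705,.0845,.15)))
ims=[]
for n in("top","scene"):
    s=snapshot(n);import pickle;pickle.dump(s,open(n+"1.pkl","wb"))
    u,v=proj(s,[.4705,.0845,.09])[0].astype(int);ims.append(cv2.resize(s["image"][v-60:v+60,u-60:u+60,::-1],(390,390)))
cv2.imwrite("pics/c1.png",np.hstack(ims))
E
```

```text
[0.47047884 0.08279311 0.15055974] [-1.79999202e+02 -2.23318352e-03  1.81421696e+01] [ 0.0006 -0.0016  0.0956] [ 0.0006 -0.0016  0.0006]
```

View pics/c1.png

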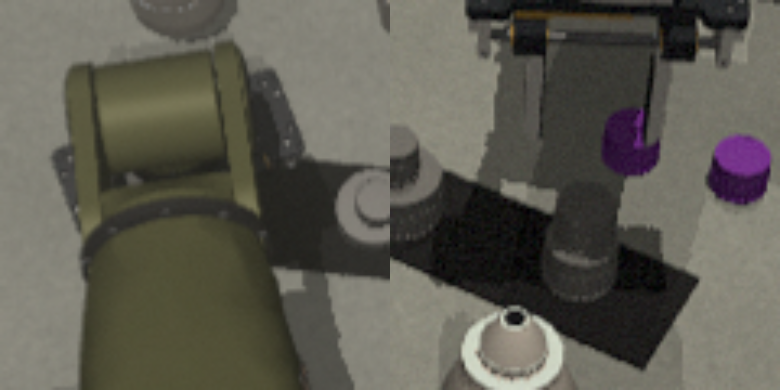

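The gripper hangs centred over the C/B stack, with its tips on either side of cap C and clear. I'll descend and grip.

carry_out --series "0.001 -0.0015 0.03 0; 0.001 -0.0015 0.06 0; 0.001 -0.0015 0.085 0; 0.001 -0.0015 0.094 0; 0.001 -0.0015 0.094 0; 0.001 -0.0015 0.094 0"

```text
time_s: 2.7
tool_pos: [0.4717, 0.0846, 0.0573]
tool_rot: [180.0, -0.1, 18.1]
wrist_force: [-0.1, -0.3, 0.9]
grip_width: 0.75
grip_force: 0.0
```

carry_out --series "0 0 0 0; 0 0 0 0; 0 0 0 0; 0 0 0 0; 0 0 0 0; 0 0 0 0" --gripper -0.2 --grip_force 8

```text
time_s: 3.3
tool_pos: [0.4709, 0.0847, 0.056]
tool_rot: [180.0, -0.0, 18.2]
wrist_force: [-1.1, -0.8, 6.6]
grip_width: 0.49
grip_force: 8.0
```

```bash
python3 - <<'E'
from h import *
o=observe();print(o["tool_pos"],o["wrist_force"],o["grip_width"],o["grip_force"])
s=snapshot("scene")
u,v=proj(s,[.4705,.0845,.09])[0].astype(int);cv2.imwrite("pics/c2.png",cv2.resize(s["image"][v-40:v+40,u-40:u+40,::-1],(480,480)))
E
```

```text
[0.47094897 0.08465607 0.05601767] [-1.13015693 -0.77709792  6.6057436 ] 0.48980811274359437 8.00044541247189
```

View pics/c2.png

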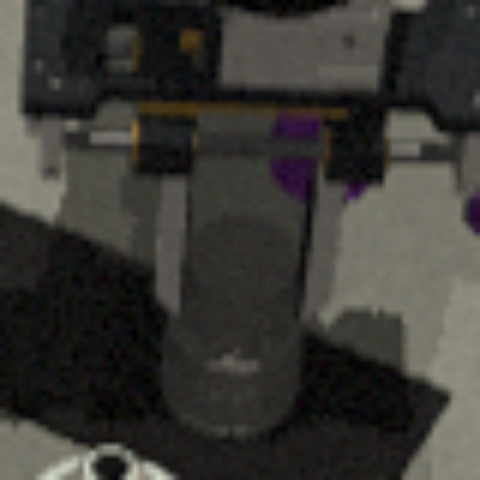

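Cap C is gripped (width 46 mm, nominal 45), and the picture shows the pads on either side of it. Next I'll lift it and take it to the flat bottle.

carry_out --series "0 0 -0.015 0; 0 0 -0.045 0; 0 0 -0.09 0; 0 0 -0.14 0; 0 0 -0.19 0; 0 0 -0.194 0; 0 0 -0.194 0"

```text
time_s: 4.05
tool_pos: [0.471, 0.0846, 0.2503]
tool_rot: [180.0, -0.1, 18.2]
wrist_force: [0.2, 0.9, -0.6]
grip_width: 0.487
grip_force: 8.0
```

```bash
python3 - <<'E'
from h import *
o=observe();print(o["tool_pos"],o["wrist_force"],o["grip_width"],o["grip_force"],go((.5095,-.402,.25)))
E
```

```text
[0.47095307 0.08462372 0.25026987] [ 0.24917874  0.87274875 -0.61176815] 0.48667517534291194 7.999939983710647 [-1.150e-01  4.744e-01  3.000e-04]
```

carry_out --series "-0.006 0.024 0 0; -0.015 0.065 0 0; -0.026 0.11 0 0; -0.038 0.157 0 0; -0.05 0.204 0 0; -0.061 0.251 0 0; -0.073 0.298 0 0; -0.084 0.345 0 0; -0.095 0.392 0 0; -0.105 0.434 0 0"

```text
time_s: 5.05
tool_pos: [0.5054, -0.3625, 0.2469]
tool_rot: [-179.8, 0.1, 18.1]
wrist_force: [0.3, 0.6, -0.1]
grip_width: 0.481
grip_force: 8.0
```

carry_out --series "-0.005 0.022 0 0; -0.009 0.034 0 0; -0.01 0.04 0 0; -0.01 0.04 0 0; -0.01 0.04 0 0"

```text
time_s: 5.55
tool_pos: [0.5094, -0.4006, 0.2496]
tool_rot: [-180.0, 0.0, 18.2]
wrist_force: [0.1, -0.4, 0.9]
grip_width: 0.484
grip_force: 8.0
```

```bash
python3 - <<'E'
from h import *
import pickle
o=observe();print(o["tool_pos"],o["wrist_force"],o["grip_width"],go((.5095,-.402,.19)))
ims=[]
for n in("top","scene"):
    s=snapshot(n);pickle.dump(s,open(n+"2.pkl","wb"))
    u,v=proj(s,[.51,-.402,.22])[0].astype(int);ims.append(cv2.resize(s["image"][v-40:v+40,u-40:u+40,::-1],(400,400)))
cv2.imwrite("pics/c3.png",np.hstack(ims))
E
```

```text
[ 0.50935428 -0.40059337  0.24957276] [ 0.11434984 -0.44754477  0.90917264] 0.4840808323508241 [-0.0003  0.0014  0.0596]
```

View pics/c3.png

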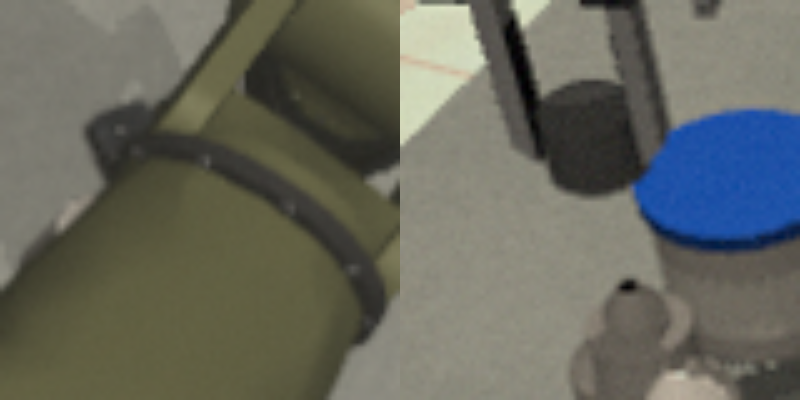

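```bash
python3 - <<'E'
from h import *
import pickle
s=pickle.load(open("scene2.pkl","rb"))
u,v=proj(s,[.51,-.402,.22])[0].astype(int)
print(onplane(s,[(u-2.5,v-17.5)],.2736).round(4),onplane(s,[(u-2.5,v-8.5)],.2396).round(4))
print(proj(s,[[.5095,-.402,.2736],[.5095,-.402,.2396]])-[u-40,v-40])
E
```

```text
[[ 0.5103 -0.3974  0.2736]] [[ 0.5031 -0.4106  0.2396]]
[[35.94410888 21.86008628]
 [39.15021706 33.90087994]]
```

The cap hangs upright and the scene view puts it over the flat bottle within measuring error. Lowering it with a force check near the end.

carry_out --series "0 0.001 0.03 0; 0 0.001 0.055 0; 0 0.001 0.065 0; 0 0.001 0.072 0; 0 0.001 0.078 0; 0 0.001 0.083 0; 0 0.001 0.088 0; 0 0.001 0.088 0"

```text
time_s: 6.45
tool_pos: [0.5093, -0.4025, 0.1613]
tool_rot: [-180.0, 0.0, 18.1]
wrist_force: [-0.6, 0.3, 0.7]
grip_width: 0.481
grip_force: 8.0
```

carry_out --series "0 0 0.002 0; 0 0 0.004 0; 0 0 0.006 0; 0 0 0.007 0; 0 0 0.007 0; 0 0 0.007 0"

```text
time_s: 7.05
tool_pos: [0.5095, -0.4026, 0.1551]
tool_rot: [180.0, -0.0, 18.2]
wrist_force: [-1.2, 1.6, 5.2]
grip_width: 0.479
grip_force: 8.0
```

Contact came just at the expected height, so the cap is seated. Release and lift.

carry_out --series "0 0 0 0; 0 0 0 0; 0 0 0 0; 0 0 0 0; 0 0 -0.02 0; 0 0 -0.06 0; 0 0 -0.105 0; 0 0 -0.105 0" --gripper 0.3

```text
time_s: 7.85
tool_pos: [0.5106, -0.4036, 0.2665]
tool_rot: [179.5, -0.3, 18.2]
wrist_force: [-0.5, -0.7, 0.2]
grip_width: 0.651
grip_force: 0.0
```

```bash
python3 - <<'E'
from h import *
import pickle
o=observe();print(o["tool_pos"],o["wrist_force"],o["grip_width"],go((.4625,-.069,.26)))
ims=[]
for n,p in(("scene",[.51,-.402,.16]),("top",[.47,.085,.046])):
    s=snapshot(n);pickle.dump(s,open(n+"3.pkl","wb"))
    u,v=proj(s,p)[0].astype(int);print(n,u,v);ims.append(cv2.resize(s["image"][v-40:v+40,u-40:u+40,::-1],(400,400)))
cv2.imwrite("pics/c4.png",np.hstack(ims))
E
```

```text
[ 0.51060673 -0.40355299  0.26648522] [-0.46127002 -0.65039158  0.15926258] 0.6514120096060495 [ 0.0585 -0.3329  0.0065]
scene 160 169
top 283 266
```

View pics/c4.png

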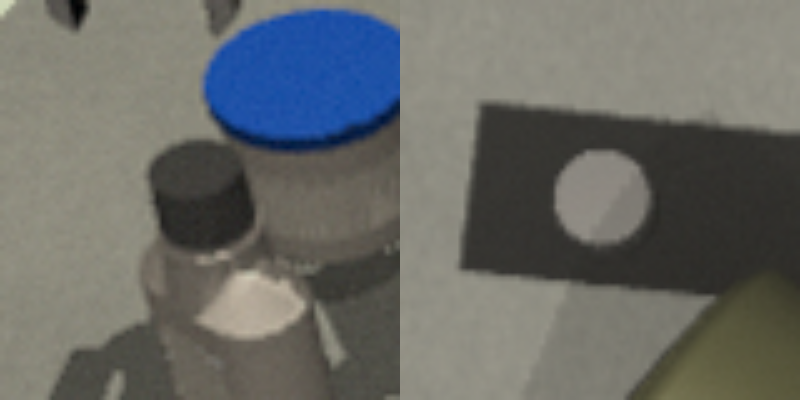

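Cap C sits level and fully down on the flat bottle's collar. In the top crop B's top is centred at about (283,265). Next is D.

carry_out --series "0.004 -0.024 0 0; 0.011 -0.064 0 0; 0.02 -0.111 0.006 0; 0.028 -0.158 0.006 0; 0.036 -0.205 0.006 0; 0.045 -0.252 0.006 0; 0.053 -0.299 0.006 0; 0.058 -0.327 0.006 0; 0.0585 -0.333 0.006 0; 0.0585 -0.333 0.006 0"

```text
time_s: 8.95
tool_pos: [0.461, -0.0676, 0.2529]
tool_rot: [-180.0, 0.1, 18.2]
wrist_force: [0.7, -0.1, 0.2]
grip_width: 0.647
grip_force: 0.0
```

```bash
python3 - <<'E'
from h import *
import pickle
print(go((.4625,-.069,.056)))
s=pickle.load(open("top3.pkl","rb"));print(onplane(s,[(282.9,264.9)],.046).round(4))
E
```

```text
[0.001  0.0018 0.1969]
[[0.4752 0.0855 0.046 ]]
```

carry_out --series "0.001 0.001 0.03 0; 0.001 0.001 0.075 0; 0.001 0.001 0.12 0; 0.001 0.001 0.16 0; 0.001 0.001 0.185 0; 0.001 0.001 0.195 0; 0.001 0.001 0.196 0; 0.001 0.001 0.196 0; 0.001 0.001 0.196 0"

```text
time_s: 9.85
tool_pos: [0.4633, -0.069, 0.0589]
tool_rot: [179.9, -0.1, 18.1]
wrist_force: [-0.2, 0.5, 0.5]
grip_width: 0.651
grip_force: 0.0
```

carry_out --series "0 0 0 0; 0 0 0 0; 0 0 0 0; 0 0 0 0; 0 0 0 0; 0 0 0 0" --gripper -0.45 --grip_force 8

```text
time_s: 10.45
tool_pos: [0.4627, -0.0685, 0.0579]
tool_rot: [180.0, -0.0, 18.2]
wrist_force: [-0.5, -0.2, 4.1]
grip_width: 0.38
grip_force: 8.0
```

carry_out --series "0 0 -0.015 0; 0 0 -0.045 0; 0 0 -0.09 0; 0 0 -0.14 0; 0 0 -0.174 0; 0 0 -0.174 0; 0 0 -0.174 0"

```text
time_s: 11.15
tool_pos: [0.4624, -0.0685, 0.2314]
tool_rot: [180.0, -0.0, 18.2]
wrist_force: [0.1, -0.4, -0.2]
grip_width: 0.383
grip_force: 8.0
```

```bash
python3 - <<'E'
from h import *
print(go((.663,-.1155,.23)))
E
```

```text
[0.176  0.1071 0.0014]
```

carry_out --series "0.02 0.012 0 0; 0.055 0.033 0 0; 0.093 0.056 0 0; 0.13 0.079 0 0; 0.162 0.098 0 0; 0.176 0.107 0 0; 0.176 0.107 0 0; 0.176 0.107 0 0; 0.176 0.107 0 0"

```text
time_s: 12.05
tool_pos: [0.6623, -0.1151, 0.2313]
tool_rot: [-180.0, 0.0, 18.2]
wrist_force: [0.3, -0.5, 0.3]
grip_width: 0.375
grip_force: 8.0
```

```bash
python3 - <<'E'
from h import *
import pickle
print(go((.663,-.1155,.137)))
s=snapshot("scene");pickle.dump(s,open("scene4.pkl","wb"))
u,v=proj(s,[.663,-.1155,.19])[0].astype(int);print(u,v)
print(proj(s,[[.663,-.1155,.219],[.663,-.1155,.253],[.663,-.1155,.149]])-[u-40,v-40])
cv2.imwrite("pics/c5.png",cv2.resize(s["image"][v-40:v+40,u-40:u+40,::-1],(480,480)))
E
```

```text
[0.0006 0.0006 0.0943]
236 236
[[39.56668289 30.74288678]
 [37.84743166 18.91189001]
 [42.8661985  53.41041672]]
```

View pics/c5.png

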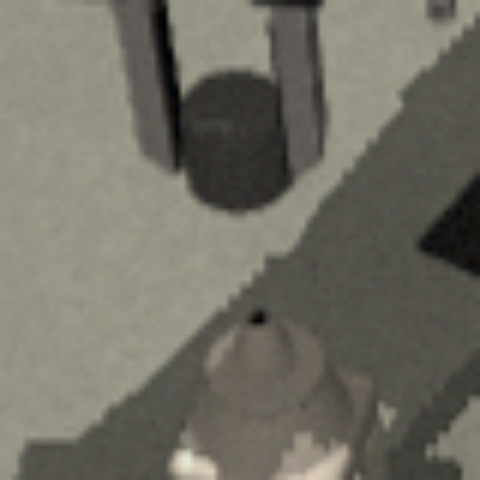

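The cap hangs upright, within about 1 px of where the bottle axis projects. Lowering.

carry_out --series "0.002 0.001 0.03 0; 0.002 0.001 0.055 0; 0.002 0.001 0.066 0; 0.002 0.001 0.073 0; 0.002 0.001 0.079 0; 0.002 0.001 0.084 0; 0.002 0.001 0.088 0; 0.002 0.001 0.088 0"

```text
time_s: 12.9
tool_pos: [0.6653, -0.1157, 0.1435]
tool_rot: [-180.0, 0.0, 18.2]
wrist_force: [0.0, 0.7, -0.0]
grip_width: 0.378
grip_force: 8.0
```

carry_out --series "0 0 0.002 0; 0 0 0.004 0; 0 0 0.006 0; 0 0 0.007 0; 0 0 0.007 0; 0 0 0.007 0"

```text
time_s: 13.5
tool_pos: [0.6654, -0.1157, 0.137]
tool_rot: [180.0, -0.0, 18.2]
wrist_force: [-0.1, 0.1, 3.3]
grip_width: 0.381
grip_force: 8.0
```

Contact at the expected height again. Release, lift, then on to B.

carry_out --series "0 0 0 0; 0 0 0 0; 0 0 0 0; 0 0 0 0; 0 0 -0.02 0; 0 0 -0.06 0; 0 0 -0.1 0; 0 0 -0.12 0; 0 0 -0.12 0; 0 0 -0.12 0" --gripper 0.1

```text
time_s: 14.5
tool_pos: [0.6652, -0.1157, 0.2558]
tool_rot: [-180.0, 0.0, 18.1]
wrist_force: [-0.2, 1.2, -1.2]
grip_width: 0.552
grip_force: 0.0
```

```bash
python3 - <<'E'
from h import *
print(go((.473,.0845,.257)),go((.473,.0845,.018)))
E
```

```text
[-0.1203 -0.2501 -0.0012] [-0.1203 -0.2501  0.2378]
```

carry_out --series "-0.01 -0.02 0 0; -0.027 -0.056 0 0; -0.047 -0.098 0 0; -0.067 -0.14 0 0; -0.087 -0.182 0 0; -0.107 -0.223 0 0; -0.12 -0.25 0 0; -0.12 -0.25 0 0; -0.12 -0.25 0 0" --gripper 0.6

```text
time_s: 15.4
tool_pos: [0.4731, 0.0846, 0.2557]
tool_rot: [-180.0, 0.1, 18.2]
wrist_force: [0.3, -0.4, 0.2]
grip_width: 0.8
grip_force: 0.0
```

carry_out --series "0 0 0.03 0; 0 0 0.075 0; 0 0 0.12 0; 0 0 0.165 0; 0 0 0.2 0; 0 0 0.222 0; 0 0 0.234 0; 0 0 0.238 0; 0 0 0.238 0; 0 0 0.238 0"

```text
time_s: 16.4
tool_pos: [0.4741, 0.0844, 0.0196]
tool_rot: [180.0, -0.1, 18.1]
wrist_force: [0.7, 0.4, 0.7]
grip_width: 0.797
grip_force: 0.0
```

carry_out --series "0 0 0 0; 0 0 0 0; 0 0 0 0; 0 0 0 0; 0 0 0 0; 0 0 0 0" --gripper 0 --grip_force 10

```text
time_s: 17.0
tool_pos: [0.4737, 0.0845, 0.0191]
tool_rot: [180.0, -0.0, 18.2]
wrist_force: [-1.2, 0.4, 5.8]
grip_width: 0.59
grip_force: 10.0
```

carry_out --series "0 0 -0.015 0; 0 0 -0.045 0; 0 0 -0.09 0; 0 0 -0.14 0; 0 0 -0.19 0; 0 0 -0.235 0; 0 0 -0.25 0; 0 0 -0.25 0; 0 0 -0.25 0"

```text
time_s: 17.9
tool_pos: [0.4731, 0.0844, 0.2675]
tool_rot: [-180.0, 0.1, 18.2]
wrist_force: [-0.1, 0.8, -0.2]
grip_width: 0.59
grip_force: 10.0
```

```bash
python3 - <<'E'
from h import *
print(go((.677,.097,.27)))
E
```

```text
[ 0.1977  0.0515 -0.0025]
```

carry_out --series "0.02 0.005 0 0; 0.055 0.014 0 0; 0.098 0.025 0 0; 0.142 0.037 0 0; 0.18 0.047 0 0; 0.198 0.052 0 0; 0.198 0.052 0 0; 0.198 0.052 0 0; 0.198 0.052 0 0"

```text
time_s: 18.8
tool_pos: [0.677, 0.0967, 0.2682]
tool_rot: [-180.0, 0.1, 18.2]
wrist_force: [-0.4, 0.0, -0.4]
grip_width: 0.594
grip_force: 10.0
```

```bash
python3 - <<'E'
from h import *
print(go((.677,.097,.180)))
s=snapshot("scene")
u,v=proj(s,[.677,.097,.23])[0].astype(int);print(u,v)
print((proj(s,[[.677,.097,.2525],[.677,.097,.2945],[.677,.097,.197]])-[u-40,v-40])*6)
cv2.imwrite("pics/c6.png",cv2.resize(s["image"][v-40:v+40,u-40:u+40,::-1],(480,480)))
E
```

```text
[ 0.0001 -0.0003  0.0882]
333 257
[[242.77706386 196.21665617]
 [248.19071763 104.6440994 ]
 [236.12675494 308.58580995]]
```

View pics/c6.png

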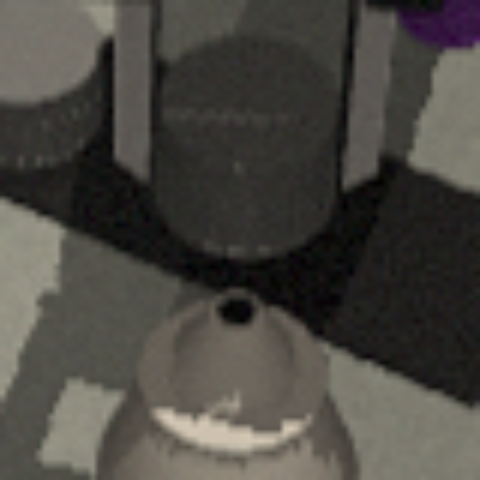

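Cap B's centre is at crop (246,148) against a predicted (245,150), and the bottle's tip hole at (236,310) against (236,309). It is aligned, so lowering.

carry_out --series "0 0 0.03 0; 0 0 0.048 0; 0 0 0.058 0; 0 0 0.066 0; 0 0 0.073 0; 0 0 0.078 0; 0 0 0.082 0; 0 0 0.082 0"

```text
time_s: 19.65
tool_pos: [0.6777, 0.0967, 0.1863]
tool_rot: [-180.0, 0.0, 18.2]
wrist_force: [0.8, -0.2, -0.3]
grip_width: 0.591
grip_force: 10.0
```

carry_out --series "0 0 0.002 0; 0 0 0.004 0; 0 0 0.006 0; 0 0 0.007 0; 0 0 0.007 0; 0 0 0.007 0"

```text
time_s: 20.25
tool_pos: [0.6779, 0.0968, 0.1802]
tool_rot: [180.0, -0.0, 18.2]
wrist_force: [0.1, 0.8, 5.2]
grip_width: 0.591
grip_force: 10.0
```

carry_out --series "0 0 0 0; 0 0 0 0; 0 0 0 0; 0 0 0 0; 0 0 -0.02 0; 0 0 -0.06 0; 0 0 -0.1 0; 0 0 -0.1 0; 0 0 -0.1 0" --gripper 0.5

```text
time_s: 21.15
tool_pos: [0.6779, 0.0967, 0.28]
tool_rot: [180.0, -0.1, 18.2]
wrist_force: [1.3, 0.3, -1.1]
grip_width: 0.751
grip_force: 0.0
```

```bash
python3 - <<'E'
from h import *
s=snapshot("scene")
u,v=proj(s,[.461,-.066,.046])[0].astype(int);c=s["image"][v-25:v+25,u-25:u+25,::-1]
a=cv2.resize(c,(400,400),interpolation=cv2.INTER_NEAREST);print(u,v)
u,v=proj(s,[.67,0,.17])[0].astype(int);b=cv2.resize(s["image"][v-80:v+80,u-80:u+80,::-1],(400,400))
print(proj(s,[[.461,-.066,.046]]))
cv2.imwrite("pics/c7.png",np.hstack([a,b]));print(go((.461,-.066,.28)))
E
```

```text
296 224
[[296.87319095 224.49791724]]
[-0.2565  0.0871 -0.0014]
```

View pics/c7.png

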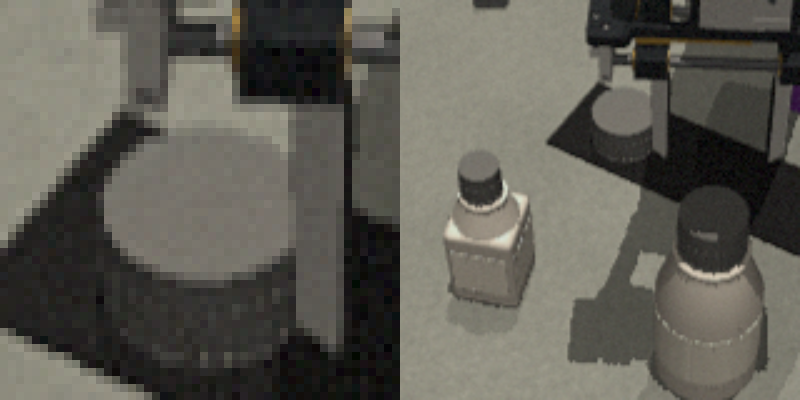

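Caps B and D are both seated level. Cap A's top centre is on row 224, as predicted, so I'll pick it.

carry_out --series "-0.02 0.007 0 0; -0.055 0.019 0 0; -0.097 0.033 0 0; -0.14 0.048 0 0; -0.183 0.062 0 0; -0.225 0.076 0 0; -0.2565 0.087 0 0; -0.2565 0.087 0 0; -0.2565 0.087 0 0; -0.2565 0.087 0 0" --gripper 0.9

```text
time_s: 22.2
tool_pos: [0.4615, -0.0654, 0.2789]
tool_rot: [-180.0, 0.1, 18.2]
wrist_force: [-0.6, 1.1, 0.1]
grip_width: 0.952
grip_force: 0.0
```

carry_out --series "0 0 0.03 0; 0 0 0.075 0; 0 0 0.12 0; 0 0 0.165 0; 0 0 0.21 0; 0 0 0.24 0; 0 0 0.255 0; 0 0 0.261 0; 0 0 0.261 0; 0 0 0.261 0"

```text
time_s: 23.2
tool_pos: [0.4617, -0.0657, 0.0193]
tool_rot: [180.0, -0.0, 18.2]
wrist_force: [-0.3, -0.7, 0.7]
grip_width: 0.946
grip_force: 0.0
```

carry_out --series "0 0 0 0; 0 0 0 0; 0 0 0 0; 0 0 0 0; 0 0 0 0; 0 0 0 0" --gripper 0.25 --grip_force 10

```text
time_s: 23.8
tool_pos: [0.4613, -0.0659, 0.019]
tool_rot: [180.0, -0.0, 18.1]
wrist_force: [-1.3, 0.6, 4.9]
grip_width: 0.702
grip_force: 10.0
```

carry_out --series "0 0 -0.015 0; 0 0 -0.045 0; 0 0 -0.09 0; 0 0 -0.14 0; 0 0 -0.19 0; 0 0 -0.235 0; 0 0 -0.25 0; 0 0 -0.25 0; 0 0 -0.25 0"

```text
time_s: 24.7
tool_pos: [0.4608, -0.0658, 0.2675]
tool_rot: [-180.0, 0.1, 18.1]
wrist_force: [0.2, 0.5, -1.1]
grip_width: 0.703
grip_force: 10.0
```

```bash
python3 - <<'E'
from h import *
print(go((.5455,.409,.27)))
E
```

```text
[ 0.2284 -0.4248 -0.0025]
```

carry_out --series "0.011 -0.021 0 0; 0.03 -0.056 0 0; 0.053 -0.098 0 0; 0.076 -0.141 0 0; 0.099 -0.184 0 0; 0.122 -0.227 0 0; 0.145 -0.27 0 0; 0.168 -0.312 0 0; 0.191 -0.355 0 0; 0.21 -0.39 0 0"

```text
time_s: 25.7
tool_pos: [0.5386, 0.3725, 0.2658]
tool_rot: [180.0, 0.2, 18.2]
wrist_force: [1.0, -1.6, -0.6]
grip_width: 0.706
grip_force: 10.0
```

carry_out --series "0.01 -0.019 0 0; 0.016 -0.03 0 0; 0.0184 -0.0348 0 0; 0.0184 -0.0348 0 0; 0.0184 -0.0348 0 0"

```text
time_s: 26.2
tool_pos: [0.5458, 0.4083, 0.268]
tool_rot: [180.0, 0.1, 18.1]
wrist_force: [0.2, -0.6, 0.0]
grip_width: 0.705
grip_force: 10.0
```

```bash
python3 - <<'E'
from h import *
print(go((.5455,.409,.165)))
s=snapshot("scene")
u,v=proj(s,[.5455,.409,.22])[0].astype(int);print(u,v)
print((proj(s,[[.5455,.409,.2535],[.5455,.409,.2955],[.5455,.409,.182]])-[u-40,v-40])*6)
cv2.imwrite("pics/c8.png",cv2.resize(s["image"][v-40:v+40,u-40:u+40,::-1],(480,480)))
E
```

```text
[-1.00e-04 -8.00e-04  1.03e-01]
507 256
[[275.24862914 175.77263813]
 [315.46076834  84.7082186 ]
 [212.19351715 318.28782276]]
```

View pics/c8.png

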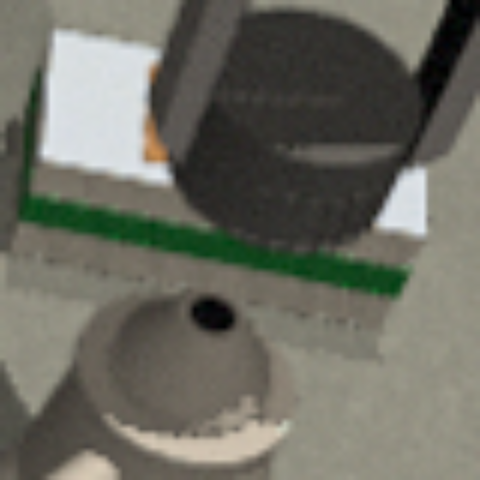

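The cap is upright over the jug. The tip hole is at (212,314) against a predicted (212,318). Lowering.

carry_out --series "0 -0.001 0.03 0; 0 -0.001 0.055 0; 0 -0.001 0.068 0; 0 -0.001 0.078 0; 0 -0.001 0.086 0; 0 -0.001 0.092 0; 0 -0.001 0.097 0; 0 -0.001 0.097 0"

```text
time_s: 27.05
tool_pos: [0.5455, 0.4098, 0.1713]
tool_rot: [180.0, 0.0, 18.2]
wrist_force: [1.5, -1.0, -0.4]
grip_width: 0.706
grip_force: 10.0
```

carry_out --series "0 0 0.002 0; 0 0 0.004 0; 0 0 0.006 0; 0 0 0.007 0; 0 0 0.007 0; 0 0 0.007 0"

```text
time_s: 27.65
tool_pos: [0.5456, 0.41, 0.1651]
tool_rot: [-180.0, -0.0, 18.2]
wrist_force: [-1.6, -0.7, 4.4]
grip_width: 0.7
grip_force: 10.0
```

carry_out --series "0 0 0 0; 0 0 0 0; 0 0 0 0; 0 0 0 0; 0 0 -0.02 0; 0 0 -0.06 0; 0 0 -0.1 0; 0 0 -0.12 0; 0 0 -0.12 0; 0 0 -0.12 0" --gripper 0.75

```text
time_s: 28.65
tool_pos: [0.5454, 0.4098, 0.2837]
tool_rot: [180.0, 0.0, 18.2]
wrist_force: [-0.5, 0.6, 0.1]
grip_width: 0.874
grip_force: 0.0
```

```bash
python3 - <<'E'
from h import *
print(observe()["wrist_force"])
cv2.imwrite("pics/c9.png",snapshot("scene")["image"][140:370,60:560,::-1])
E
```

```text
[-0.51788321  0.56094067  0.1026604 ]
```

View pics/c9.png

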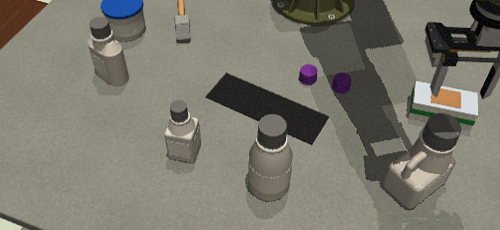

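All four caps are seated on their own bottles and the gripper is clear.

```bash
python3 -c "from cell import *; print(close_job())"
```

```text
the job is handed in; nothing more can be done
None
```

All four caps are mouth down on their own bottles, seated on the collars as far as the last picture and the contact forces show; the carton and tub were not touched, and the job was handed in at about 29 s.

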